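Set the twist-lock hold-down on a stack of carton blanks

ROBOT

A 7-joint arm with a two-finger parallel gripper is mounted at the origin on the work surface. World frame = base frame: x ahead of the robot, y to its left, z up, the work surface at z = 0. Lengths are in m, angles in rad, forces in N, time in s.
With the tool pointing down it reaches from about 0.4 to 0.875 m from the base axis. Payload 6.5 kg.
Tool frame: the origin (TCP) lies at the very end of the fingers, on their centre line; the grasp point (between the pads) lies arm.grasp_offset behind it (arm.grasp_offset is the distance from the TCP to the grasp point, in m); x points along the fingers, z is the direction in which the jaws open and shut, and the axes are right-handed (so a half turn about x gives the same grasp; the last joint's range is limited). The gripper opens to 85 mm and grips with 20 to 120 N. Pads are 22 mm wide; open, the fingers measure 114 mm over their backs; the gripper's body (76 mm by 85 mm) begins 54 mm behind the grasp point. The pads swing forward as they close: fully open they stand 13 mm farther back than shut.
Start: joints at [1.238, 0.536, -0.004, 1.538, 0.003, 1.067, -0.071], TCP at [0.171, -0.627, 0.231] pointing down, gripper open.
Joint ranges: [-2.7, 2.7], [-0.37, 2.16], [-1.27, 1.26], [0.24, 2.4], [-1.31, 4.45], [0.19, 1.91], [-2.76, 2.76]. Speed limits (rad/s): [2.39, 2.39, 3.14, 3.14, 3.14, 3.14, 3.14].

INTERFACE

Orientations are given as a 3x3 rotation matrix whose columns are the frame's x, y, z axes.
In Python, from cell import arm gives the robot as it stands.
- The arm moves only by the tool apply_moves, never from a script. Its argument "steps" is a list of rows, each an object of numbers: "rx", "ry", "rz": the turn, a rotation vector about the tool's x, y, z in degrees; "dx", "dy", "dz": the shift along the tool's x, y, z in mm; "claw": the finger opening in mm, from 0 to 85.4. In form: [{"rx": .., "ry": .., "rz": .., "dx": .., "dy": .., "dz": .., "claw": ..}, ...]. A call has 1 to 8 rows; each row is the pose to reach, as a shift and turn from the pose commanded when the call began, along the tool's axes at that moment; what a row does not reach only later rows make up. A row lasts 1/8 s, in which the tool goes at most 62.5 mm and 10.7 degrees, less where a joint would pass 70% of its speed; a pose out of reach is approached as far as the arm can. A call with a gripper value outside its range is refused whole. The fingers move at their own pace and stop on an object; the grip force is fixed at half the most. Time passes only in rows, so rows that repeat a pose let the fingers close. It gives the time, the measured TCP pose, the force and the opening at its end, in the units of the state.
- arm.observe(): the state, without advancing time (a new reading comes with each control period).
- arm.camera(name): name is "side" or "top" or "wrist"; returns the picture (420x560x3 uint8, blue, green, red); there is no depth.
- arm.camera_model(name): a dict with "intrinsics" (3x3 intrinsics, pixels), "R" (3x3) and "t" (3): a world point X has camera coordinates R X + t. Camera axes: x right, y down, z forward; pixel columns grow to the right and rows downward; lengths in m; the calibration is good to about 2 mm. The wrist camera is an equidistant fisheye: a pixel r from the principal point sees the ray r / f radians off the axis. A picture is of the moment at which its call begins: read the wrist's pose just before it. camera_model takes no time and is no camera call; for the wrist camera it gives the pose at the moment of the call.
- arm.job_done(): hands the job in, once; it reports no verdict.
The state is a dict: "time": time; "q": joint angles; "qd": joint speeds; "joint_efforts": joint torques, N m; "ee_pos": TCP position; "tcp_rot": TCP orientation; "contact_force": force on the tool from outside, world axes, zero at the start; "wrist_torque": the same for the moment, N m; "width": finger opening in m.
Only numpy, scipy, OpenCV 4.12 (cv2) and the standard library are available. Lean on these libraries where they do the work, as an engineer would, in place of code of your own. Each camera call takes 0.05 s, during which the arm holds its last target. There are 200 camera calls.

TASK

Clamp the stack of carton blanks under the hold-down's foot: twist the grip on top to unlock the telescoping post, slide it down until the foot presses the stack with about 10 N (never more than 20 N), and, still pressing, twist the grip fully back to lock so that the foot stays pressed when you let go. Do not force the post along while it is locked, and leave the stacks, glue bottle and tape dispenser where they are.

Things in the scene. Friction and masses are not known exactly. Their poses are not given: they have to be found in the camera images.
- press: the hold-down's fixed part: a 100 x 100 x 8 mm steel base plate bolted to the bench with an upright aluminium outer tube (34 mm diameter, 100 mm high, black 44 mm collar near its top). Origin: centre of the underside, on the post's axis. A steel inner section (21 mm diameter) telescopes in it and carries a horizontal arm (30 mm wide, 20 mm thick) that points along this body's +y; the foot hangs from the arm 125 mm from the post's axis.
- ram (a joint): slide of the inner section in the post (m): 0 = fully up, grows as it goes DOWN, up to 0.080. A gas spring inside lifts the section with 1 to 4 N net when it is unlocked, so it must be held; sliding friction about 1 N. Locked, it holds against roughly 12 to 22 N and slips under more.
- grip (a joint): twist of the grip (rad): 0 = fully locked (bar parallel to the arm), grows counter-clockwise seen from above up to the stop at 1.40 (bar nearly across the arm). An eccentric inside jams the section below about 0.8 and is fully home near 0; above 0.9 the section slides freely. Turning takes up to about 0.3 Nm and the grip stays where it is left. Starts locked.
- grip_bar (a point): centre of the grip's black plastic bar, on the post's axis at the very top: bar 70 mm long (this point's y axis), 16 mm thick (x), 26 mm high, 27 mm of clear neck below it above the arm. It stands 245 mm above the bench when the slide reads 0 and goes down with it.
- pad: the foot: a round rubber pad 40 mm in diameter and 12 mm thick on a 12 mm plunger under the end of the arm. Origin: centre of its underside, 115 mm above the bench when the slide reads 0. The plunger is sprung: it gives 1 mm for every 4 N, 12 mm at most.
- stack_thin: the thinner stack of grey carton blanks, 150 x 110 mm and somewhere between 40 and 60 mm thick (nobody measured it: feel for the contact), 2.5 kg, loose. Origin: centre of its underside on the bench. One of the two stacks, either one, lies under the foot; the other lies on the far side of the post.
- stack_thick: the thicker stack of grey carton blanks, 150 x 110 mm and somewhere between 55 and 80 mm thick (not measured either), 2.5 kg, loose. Origin: centre of its underside on the bench.
- glue: white glue bottle with a blue cap, 48 mm in diameter, 120 mm high, standing loose behind the post. Origin: centre of its underside. Leave alone.
- tape: blue desk tape dispenser, 60 x 140 x 85 mm, loose. Origin: centre of its underside. Leave alone.
Things that resemble listed ones, but are neither listed nor needed, are in the scene too. There is more than one size of the press; the job needs the larger.

How it is judged:
On the way, in this order (a step that is already met when the one before it is completed fails the run):
1. the grip is turned to unlock the post (beyond 1.0 rad) (value of joint grip above 1 rad), for 0.1 s.
2. with the post unlocked (beyond 0.9 rad) the foot presses the stack under it with over 4 N (value of joint grip above 0.9 rad and (contact force between pad and stack_thin above 4 N or contact force between pad and stack_thick above 4 N)), for 0.2 s.
At the end, for the whole second after the job is handed in: The grip is turned back home (below 0.2 rad), the robot has let go, and the foot at rest presses the stack under it with 5 to 16 N; stacks within 15 mm and bottle and dispenser within 20 mm of where they stood (value of joint grip below 0.2 rad and (contact force between pad and stack_thin above 5 N or contact force between pad and stack_thick above 5 N) and contact force between pad and stack_thin below 16 N and contact force between pad and stack_thick below 16 N and linear speed of pad below 0.005 m/s and distance of each of stack_thin, stack_thick from where it was at the start of the episode below 0.015 m and distance of each of glue, tape from where it was at the start of the episode below 0.02 m); the robot touches nothing.
It fails at once if the foot presses a stack with more than 22 N (contact force between pad and stack_thin above 22 N or contact force between pad and stack_thick above 22 N).
It fails at once if the post is forced along while locked (grip below 0.3 rad, slide faster than 0.015 m/s) (value of joint grip below 0.3 rad and (velocity of joint ram above 0.015 m/s or velocity of joint ram below -0.015 m/s)).
It fails at once if a stack is shifted by more than 20 mm (distance of any of stack_thin, stack_thick from where it was at the start of the episode above 0.02 m).
It fails at once if the glue bottle or tape dispenser is knocked or shifted by more than 30 mm, or the bottle tipped (distance of any of glue, tape from where it was at the start of the episode above 0.03 m or angle between glue's own z axis and vertical above 0.5 rad).
It also fails if it takes over 48 s, if anything falls off the work surface, if the arm or the gripper's body presses on something with over 40 N, if the wrist force passes 120 N, or if a joint passes its speed limit or range.

## Working session

There is one attempt and no reset: what is moved stays moved. The work goes in short steps, Python scripts to look and compute and a tool call to move; the robot and the scene stay as the last step left them, time stands still between calls to the robot, and variables do not carry over. Pictures are saved under pics/ and viewed, about 8 in all and at most 12, crops included, and the job is handed in when it is done.

Besides the shell and the picture viewer there is one more tool, called after "Emit:" as name(argument=value, ...) on one line, values as JSON. apply_moves: Moves the arm, as the interface text tells. Its arguments: {"type":"object","properties":{"steps":{"type":"array"}},"required":["steps"]}

```bash
mkdir -p pics; ls
python3 - <<'E'
from cell import arm
import cv2,numpy as np
s=arm.observe();print({k:np.round(v,3).tolist() for k,v in s.items()},arm.grasp_offset)
for n in("top","side"):
    im=arm.camera(n);cv2.imwrite(f"pics/{n}0.png",im)
    m=arm.camera_model(n);print(n,np.round(m["intrinsics"],1).tolist(),np.round(m["R"],3).tolist(),np.round(m["t"],3).tolist())
E
```

```text
pics
{'time': 0.0, 'q': [1.238, 0.537, -0.004, 1.539, 0.003, 1.067, -0.071], 'qd': [0.0, 0.001, 0.001, -0.001, 0.001, 0.0, 0.0], 'joint_efforts': [-0.0, -58.341, 1.048, -25.91, 0.012, 0.01, -0.0], 'ee_pos': [0.171, -0.626, 0.23], 'tcp_rot': [[-0.001, 0.965, 0.264], [0.002, 0.264, -0.965], [-1.0, -0.0, -0.002]], 'contact_force': [-1.183, 0.191, 0.46], 'wrist_torque': [0.031, 0.021, -0.023], 'width': 0.085} 0.0187
top [[536.4, 0.0, 280.9], [0.0, 536.4, 211.4], [0.0, 0.0, 1.0]] [[0.01, -1.0, -0.012], [-0.992, -0.008, -0.125], [0.125, 0.013, -0.992]] [0.026, 0.611, 1.242]
side [[422.7, 0.0, 272.9], [0.0, 422.7, 218.2], [0.0, 0.0, 1.0]] [[0.994, -0.105, -0.007], [-0.061, -0.524, -0.85], [0.085, 0.845, -0.527]] [-0.612, 0.167, 0.921]
```

View pics/top0.png

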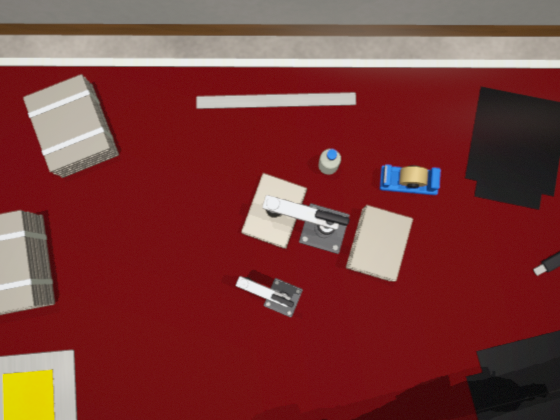

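View pics/side0.png

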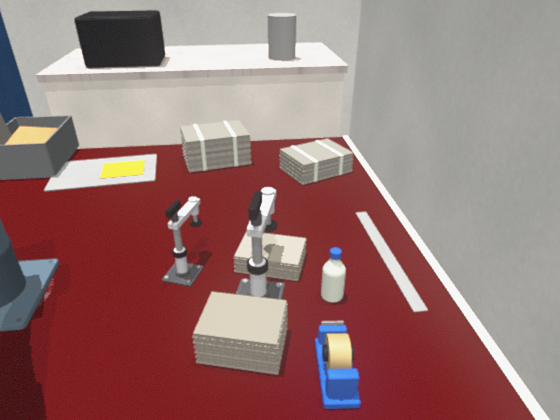

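The top view shows the large press with its base at about (325,228), the bar at about (332,217) and the arm pointing left to the foot at about (272,205). The small press is at (283,297), the glue at (330,160) and the tape at (410,178). The side view shows the large bar at about (256,208). Next I'll measure the bar.

```bash
cat > h.py <<'E'
import numpy as np,cv2
from cell import arm
def ray(n,px,z):
    m=arm.camera_model(n);R=np.array(m["R"]);t=np.array(m["t"])
    c=-R.T@t;d=R.T@np.linalg.inv(m["intrinsics"])@[px[0],px[1],1]
    return c+d*(z-c[2])/d[2]
def proj(n,X):
    m=arm.camera_model(n);p=np.array(m["intrinsics"])@(np.array(m["R"])@X+m["t"]);return p[:2]/p[2]
E
python3 - <<'E'
from h import *
im=cv2.imread("pics/top0.png");g=im.max(2)
for n,(x0,x1,y0,y1) in {"top":(300,355,195,255),"side":(240,275,185,235)}.items():
    im=cv2.imread(f"pics/{n}0.png");g=im.max(2)[y0:y1,x0:x1]
    m=(g<45).astype(np.uint8)
    k,l,st,c=cv2.connectedComponentsWithStats(m)
    for i in range(1,k):
        if st[i,4]>15:
            pts=np.argwhere(l==i)[:,::-1].astype(np.float32)+[x0,y0]
            r=cv2.minAreaRect(pts.astype(np.float32));print(n,st[i],r,[np.round(ray(n,p,.255),3).tolist() for p in cv2.boxPoints(r)],"c",ray(n,r[0],.255).round(3))
a=cv2.resize(cv2.imread("pics/top0.png")[170:265,230:360],None,fx=5,fy=5,interpolation=2)
cv2.imwrite("pics/c1.png",a)
# side
a=cv2.resize(cv2.imread("pics/side0.png")[175:310,210:310],None,fx=4.4,fy=4.4,interpolation=2)
cv2.imwrite("pics/c2.png",a)
E
```

```text
(no output)
```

View pics/c1.png

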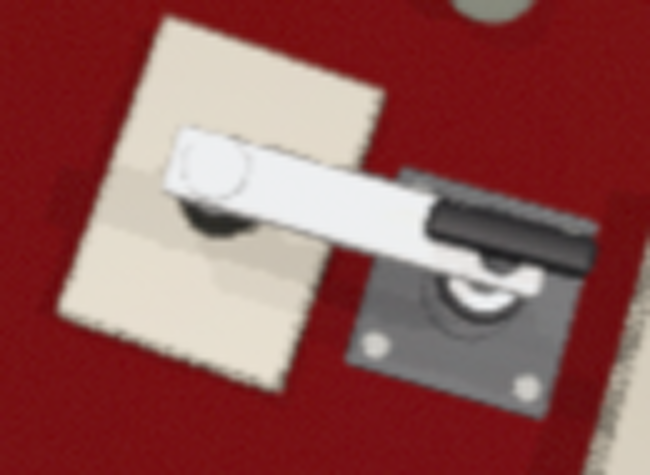

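View pics/c2.png

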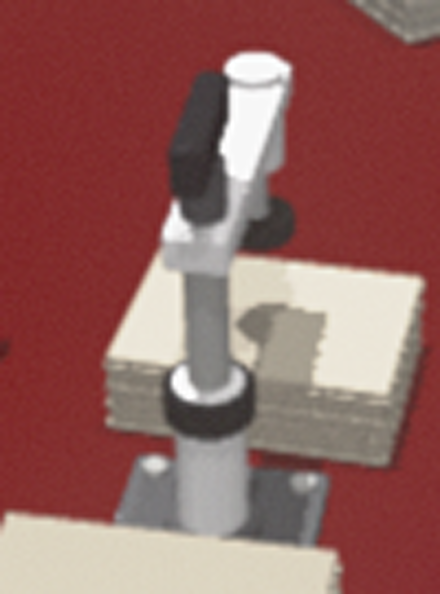

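The top crop shows the bar as a quad spanning crop (428–597, 200–275) with its axis parallel to the arm, and base-plate corners near (403,169), (598,225), (545,418) and (347,362). The side crop shows the bar centred at about (197,135) and a thin stack under the foot.

Run:
```python
from h import *
T=lambda p:np.array(p)/5+[229.6,169.6]
S=lambda p:np.array(p)/4.4+[209.6,174.6]
bt=ray("top",T((513,235)),.257);print("bar",bt)
pl=[ray("top",T(p),.008) for p in((403,169),(598,225),(545,418),(347,362))]
print("plate",np.mean(pl,0),[np.linalg.norm(pl[i]-pl[i-1]).round(3) for i in range(4)])
d=pl[0]-pl[1]+pl[3]-pl[2];print("plate +y yaw",np.degrees(np.arctan2(d[1],d[0])))
e=ray("top",T((430,219)),.255)-ray("top",T((593,255)),.255);print("bar len",np.linalg.norm(e),"yaw",np.degrees(np.arctan2(e[1],e[0])))
f=ray("top",T((215,165)),.2);print("arm tip",f,f-bt,np.hypot(*(f-bt)[:2]))
print("side bar",ray("side",S((197,135)),.245), proj("side",bt-[0,0,.012]), S((197,135)))
# stacks top corners
for nm,z,c in(("foot",.05,((165,15),(385,92),(280,392),(57,312))),):
    q=[ray("top",T(p),z) for p in c];print(nm,np.mean(q,0),[np.linalg.norm(q[i]-q[i-1]).round(3) for i in range(4)])
for z in (.05,.07): print([ray("top",p,z).round(3).tolist() for p in((368,206),(412,215),(395,280),(347,265))])
print("glue cap",ray("top",(332,155),.12),"tape",ray("top",(410,178),.08))
# side stack height under foot: corner top/bottom
m=arm.camera_model("wrist");print({k:np.round(v,3).tolist() for k,v in m.items() if k!="name"})
```

```text
bar [ 0.57343916 -0.07260872  0.257     ]
plate [ 0.57390224 -0.07399366  0.008     ] [np.float64(0.099), np.float64(0.099), np.float64(0.098), np.float64(0.099)]
plate +y yaw 74.47741169875697
bar len 0.0657833207739395 yaw 77.90800418545656
arm tip [0.60848595 0.04693728 0.2       ] [ 0.0350468  0.119546  -0.057    ] 0.12457738586477647
side bar [ 0.57256216 -0.10183797  0.245     ] [253.77707303 197.3652041 ] [254.37272727 205.28181818]
foot [0.6123318  0.04777134 0.05      ] [np.float64(0.151), np.float64(0.111), np.float64(0.151), np.float64(0.112)]
[[0.624, -0.175, 0.05], [0.603, -0.278, 0.05], [0.451, -0.235, 0.05], [0.484, -0.124, 0.05]]
[[0.621, -0.172, 0.07], [0.601, -0.273, 0.07], [0.451, -0.231, 0.07], [0.484, -0.122, 0.07]]
glue cap [ 0.72970073 -0.08390386  0.12      ] tape [ 0.6858221  -0.26800494  0.08      ]
{'intrinsics': [[325.192, 0.0, 270.619], [0.0, 325.192, 208.751], [0.0, 0.0, 1.0]], 'R': [[0.263, -0.965, -0.002], [-0.926, -0.253, 0.28], [-0.27, -0.072, -0.96]], 't': [-0.649, -0.035, 0.379]}
```

Run:
```python
from h import *
C=np.array([.5737,-.0733]);a=np.radians(75);y=np.array([np.cos(a),np.sin(a)]);x=np.array([y[1],-y[0]])
for dz in(0,-.015,-.03):
  print(dz)
  for n,o,k in(("side",[209.6,174.6],4.4),("top",[229.6,169.6],5)):
    f=lambda u,v,z:((proj(n,[*(C+u*x+v*y),z+dz])-o)*k).round(0).tolist()
    print(n,"bar top",[f(u,v,.258) for u,v in((-.008,-.035),(.008,-.035),(.008,.035),(-.008,.035))],"bot near",f(-.008,-.035,.232),f(.008,-.035,.232))
    print("  armtip",f(0,.125,.205),"pad c",f(0,.125,.115))
    if dz==0: print("  collar top",f(0,0,.100+.0-dz),"plate c",f(-.05,-.05,.008),f(.05,.05,.008))
```

```text
0
side bar top [[158.0, 113.0], [197.0, 116.0], [228.0, 37.0], [192.0, 34.0]] bot near [160.0, 169.0] [199.0, 172.0]
  armtip [247.0, 49.0] pad c [250.0, 206.0]
  collar top [205.0, 377.0] plate c [85.0, 589.0] [326.0, 471.0]
top bar top [[596.0, 277.0], [606.0, 238.0], [434.0, 191.0], [424.0, 230.0]] bot near [589.0, 284.0] [599.0, 246.0]
  armtip [213.0, 169.0] pad c [219.0, 197.0]
  collar top [486.0, 274.0] plate c [545.0, 420.0] [399.0, 168.0]
-0.015
side bar top [[159.0, 145.0], [198.0, 148.0], [229.0, 68.0], [193.0, 65.0]] bot near [162.0, 200.0] [200.0, 203.0]
  armtip [248.0, 77.0] pad c [251.0, 230.0]
top bar top [[592.0, 281.0], [602.0, 242.0], [432.0, 196.0], [422.0, 234.0]] bot near [584.0, 287.0] [594.0, 250.0]
  armtip [214.0, 174.0] pad c [220.0, 201.0]
-0.03
side bar top [[161.0, 177.0], [199.0, 180.0], [230.0, 98.0], [194.0, 95.0]] bot near [163.0, 231.0] [201.0, 234.0]
  armtip [248.0, 103.0] pad c [251.0, 255.0]
top bar top [[587.0, 285.0], [597.0, 247.0], [430.0, 201.0], [420.0, 239.0]] bot near [580.0, 291.0] [590.0, 254.0]
  armtip [215.0, 179.0] pad c [221.0, 205.0]
```

The side view puts the bar about 17 mm below its zero-slide height, so the ram starts near 0.017 and the bar centre is at z≈0.228. The top view's xy agrees with the base plate to within 2 mm. I'll move above it now.

Emit:
apply_moves(steps=[{"dx": -60}, {"dx": -100, "dy": 30, "dz": -25, "rx": -6}, {"dx": -100, "dy": 534, "dz": -427, "rx": -62}, {"dx": -100, "dy": 534, "dz": -427, "rx": -62}, {"dx": -100, "dy": 534, "dz": -427, "rx": -62}, {"dx": -100, "dy": 534, "dz": -427, "rx": -62}, {"dx": -100, "dy": 534, "dz": -427, "rx": -62}, {"dx": -100, "dy": 534, "dz": -427, "rx": -62}])

```text
invalid input
```

Emit:
apply_moves(steps=[{"rx": 0, "ry": 0, "rz": 0, "dx": -60, "dy": 0, "dz": 0, "claw": 85}, {"rx": -6, "ry": 0, "rz": 0, "dx": -100, "dy": 30, "dz": -25, "claw": 85}, {"rx": -62, "ry": 0, "rz": 0, "dx": -100, "dy": 534, "dz": -427, "claw": 85}, {"rx": -62, "ry": 0, "rz": 0, "dx": -100, "dy": 534, "dz": -427, "claw": 85}, {"rx": -62, "ry": 0, "rz": 0, "dx": -100, "dy": 534, "dz": -427, "claw": 85}, {"rx": -62, "ry": 0, "rz": 0, "dx": -100, "dy": 534, "dz": -427, "claw": 85}, {"rx": -62, "ry": 0, "rz": 0, "dx": -100, "dy": 534, "dz": -427, "claw": 85}, {"rx": -62, "ry": 0, "rz": 0, "dx": -100, "dy": 534, "dz": -427, "claw": 85}])

```text
time: 1.1
ee_pos: [0.4155, -0.2904, 0.3312]
tcp_rot: [[-0.0, 0.218, 0.976], [-0.0, 0.976, -0.218], [-1.0, -0.0, -0.0]]
contact_force: [0.3, -0.7, -0.5]
width: 0.0856
```

Emit:
apply_moves(steps=[{"rx": 0, "ry": 0, "rz": 0, "dx": 0, "dy": 246, "dz": 107, "claw": 85}, {"rx": 0, "ry": 0, "rz": 0, "dx": 0, "dy": 246, "dz": 107, "claw": 85}, {"rx": 0, "ry": 0, "rz": 0, "dx": 0, "dy": 246, "dz": 107, "claw": 85}, {"rx": 0, "ry": 0, "rz": 0, "dx": 0, "dy": 246, "dz": 107, "claw": 85}, {"rx": 0, "ry": 0, "rz": 0, "dx": 0, "dy": 246, "dz": 107, "claw": 85}, {"rx": 0, "ry": 0, "rz": 0, "dx": 0, "dy": 246, "dz": 107, "claw": 85}])

```text
time: 1.85
ee_pos: [0.5733, -0.0748, 0.3307]
tcp_rot: [[-0.001, 0.218, 0.976], [0.0, 0.976, -0.218], [-1.0, 0.0, -0.001]]
contact_force: [0.3, -1.1, 0.9]
width: 0.0852
```

Run:
```python
from h import *
m=arm.camera_model("wrist");s=arm.observe()
im=arm.camera("wrist");cv2.imwrite("pics/w1.png",im)
np.savez("w1.npz",R=m["R"],t=m["t"],K=m["intrinsics"])
print(s["time"],s["ee_pos"],s["q"],s["contact_force"],np.round(-np.array(m["R"]).T@m["t"],3))
```

```text
1.85 [ 0.57333721 -0.07479262  0.33073154] [ 0.44105394  0.37046789 -0.51442528  1.59072009  0.18960295  1.231606
 -0.32740586] [ 0.34352093 -1.084795    0.92709435] [ 0.59  -0.006  0.473]
```

View pics/w1.png

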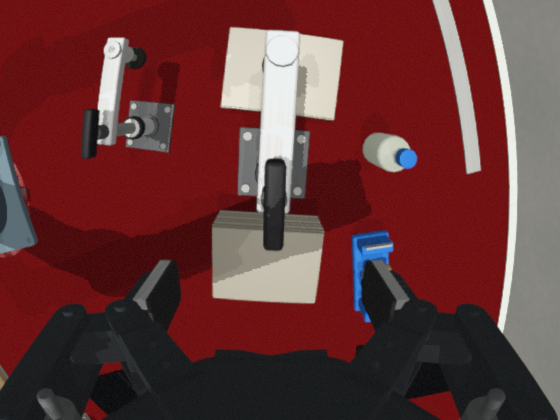

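The wrist view shows the bar running from (275,160) to (273,248), nearly along the tool's y, between the open fingers (145,290)–(400,290). I'll compute the bar's offset.

```bash
cat >> h.py <<'E'
def wray(f,px,z):
    d=np.load(f);K=d["K"];R=d["R"];t=d["t"];v=np.array([px[0]-K[0,2],px[1]-K[1,2]]);r=np.hypot(*v);th=r/K[0,0]
    u=np.array([*(np.sin(th)*v/r),np.cos(th)]);c=-R.T@t;w=R.T@u;return c+w*(z-c[2])/w[2]
E
python3 - <<'E'
from h import *
im=cv2.imread("pics/w1.png");m=(im.max(2)[150:258,255:295]<40).astype(np.uint8)
k,l,st,c=cv2.connectedComponentsWithStats(m);i=1+st[1:,4].argmax();p=np.argwhere(l==i)[:,::-1]+[255,150]
print(st[i]);r=cv2.minAreaRect(p.astype(np.float32));print(r)
b=cv2.boxPoints(r);b=b[np.argsort(b[:,1])];e1=b[:2].mean(0);e2=b[2:].mean(0);print(e1,e2)
for z in(.225,.241,.258):
    A,B=wray("w1.npz",e1,z),wray("w1.npz",e2,z);print(z,(A+B)/2,np.linalg.norm(A-B),np.degrees(np.arctan2(*(A-B)[1::-1])))
E
```

```text
[  9  41  21  59 604]
((274.0, 220.0), (58.0, 20.0), 90.0)
[274. 191.] [274. 249.]
0.225 [ 0.57405161 -0.08667447  0.225     ] 0.04920400426035669 77.53937011497358
0.241 [ 0.57505588 -0.08145236  0.241     ] 0.04602961460372056 77.53937011497366
0.258 [ 0.57612292 -0.07590387  0.258     ] 0.04265682559354471 77.53937011497361
```

Emit:
apply_moves(steps=[{"rx": 0, "ry": 0, "rz": 0, "dx": 60, "dy": 2, "dz": 1, "claw": 60}, {"rx": 0, "ry": 0, "rz": 0, "dx": 100, "dy": 2, "dz": 1, "claw": 60}, {"rx": 0, "ry": 0, "rz": 0, "dx": 120, "dy": 2, "dz": 1, "claw": 60}, {"rx": 0, "ry": 0, "rz": 0, "dx": 120, "dy": 2, "dz": 1, "claw": 50}, {"rx": 0, "ry": 0, "rz": 0, "dx": 120, "dy": 2, "dz": 1, "claw": 40}])

```text
time: 2.52
ee_pos: [0.5751, -0.0754, 0.2125]
tcp_rot: [[0.001, 0.222, 0.975], [-0.001, 0.975, -0.222], [-1.0, -0.001, 0.002]]
contact_force: [0.2, 0.6, 0.4]
width: 0.0403
```

Run:
```python
from h import *
s=arm.observe();print(s["ee_pos"],s["contact_force"],s["width"])
a=arm.camera("side")[120:300,170:340];b=arm.camera("wrist")[120:330,130:410]
a=cv2.resize(a,None,fx=2.3,fy=2.3,interpolation=2);b=cv2.resize(b,(int(280*414/210*.7),int(414*.7)))
o=np.zeros((414,a.shape[1]+b.shape[1],3),np.uint8);o[:a.shape[0],:a.shape[1]]=a;o[:b.shape[0],a.shape[1]:]=b
cv2.imwrite("pics/g1.png",o)
```

```text
[ 0.57505245 -0.07542078  0.21247131] [0.20593897 0.57475613 0.42824552] 0.040349500023802616
```

View pics/g1.png

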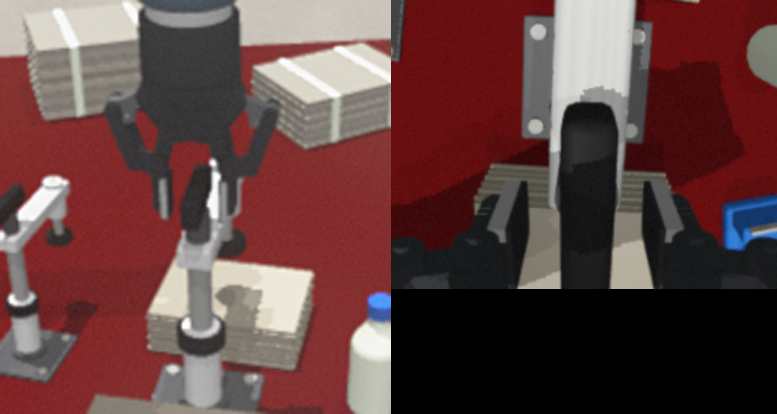

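The side crop shows the bar at (197,195) standing between the open fingers, with the tips at about bar height. In the wrist crop the bar (588) is centred between the pads (517 and 650), so I'll close.

Emit:
apply_moves(steps=[{"rx": 0, "ry": 0, "rz": 0, "dx": 1, "dy": 2, "dz": 0, "claw": 24}, {"rx": 0, "ry": 0, "rz": 0, "dx": 1, "dy": 2, "dz": 0, "claw": 14}, {"rx": 0, "ry": 0, "rz": 0, "dx": 1, "dy": 2, "dz": 0, "claw": 8}, {"rx": 0, "ry": 0, "rz": 0, "dx": 1, "dy": 2, "dz": 0, "claw": 4}, {"rx": 0, "ry": 0, "rz": 0, "dx": 1, "dy": 2, "dz": 0, "claw": 4}])

```text
time: 3.25
ee_pos: [0.5764, -0.0722, 0.2114]
tcp_rot: [[0.003, 0.22, 0.975], [-0.001, 0.975, -0.22], [-1.0, 0.0, 0.003]]
contact_force: [1.8, -1.3, 6.5]
width: 0.018
```

Emit:
apply_moves(steps=[{"rx": 0, "ry": 0, "rz": 0, "dx": -0.5, "dy": 0, "dz": 0, "claw": 0}, {"rx": 0, "ry": 0, "rz": 0, "dx": -0.5, "dy": 0, "dz": 0, "claw": 0}, {"rx": 0, "ry": 0, "rz": 0, "dx": -0.5, "dy": 0, "dz": 0, "claw": 0}])

```text
time: 3.62
ee_pos: [0.5763, -0.0722, 0.2114]
tcp_rot: [[0.002, 0.22, 0.975], [-0.0, 0.975, -0.22], [-1.0, 0.0, 0.002]]
contact_force: [5.4, -2.1, 4.9]
width: 0.0183
```

```bash
python3 -c "
from cell import arm
s=arm.observe();print(s['ee_pos'],s['contact_force'],s['wrist_torque'],s['width'],s['q'])"
```

```text
[ 0.57633224 -0.07217541  0.21140925] [ 5.36172581 -2.09632986  4.85905384] [-0.44907877 -1.13218344 -0.07806974] 0.01832651445936339 [ 0.41037959  0.48638055 -0.48649324  1.72607314  0.26451682  0.99206383
 -0.39547428]
```

Emit:
apply_moves(steps=[{"rx": -6, "ry": 0, "rz": 0, "dx": 0, "dy": 0, "dz": 0, "claw": 0}, {"rx": -14, "ry": 0, "rz": 0, "dx": 0, "dy": 0, "dz": 0, "claw": 0}, {"rx": -22, "ry": 0, "rz": 0, "dx": 0, "dy": 0, "dz": 0, "claw": 0}, {"rx": -30, "ry": 0, "rz": 0, "dx": 0, "dy": 0, "dz": 0, "claw": 0}, {"rx": -30, "ry": 0, "rz": 0, "dx": 0, "dy": 0, "dz": 0, "claw": 0}])

```text
time: 4.25
ee_pos: [0.5767, -0.0721, 0.2114]
tcp_rot: [[0.003, -0.299, 0.954], [0.0, 0.954, 0.299], [-1.0, -0.001, 0.003]]
contact_force: [6.1, -1.6, 4.3]
width: 0.0181
```

```bash
python3 -c "
from cell import arm
s=arm.observe();print(s['ee_pos'],s['contact_force'],s['wrist_torque'],s['width'],s['q'])"
```

```text
[ 0.57670404 -0.07214133  0.21135789] [ 6.096192   -1.62860221  4.29479939] [-0.34574992 -1.47464971  0.04015835] 0.0180630658457645 [ 0.49331704  0.51142416 -0.60338107  1.72084873  0.33399837  1.01034614
  0.07402342]
```

Emit:
apply_moves(steps=[{"rx": -8, "ry": 0, "rz": 0, "dx": 0, "dy": 0, "dz": 1, "claw": 0}, {"rx": -17, "ry": 0, "rz": 0, "dx": 0, "dy": 0, "dz": 1, "claw": 0}, {"rx": -26, "ry": 0, "rz": 0, "dx": 0, "dy": 0, "dz": 1, "claw": 0}, {"rx": -35, "ry": 0, "rz": 0, "dx": 0, "dy": 0, "dz": 1, "claw": 0}, {"rx": -41, "ry": 0, "rz": 0, "dx": 0, "dy": 0, "dz": 1, "claw": 0}, {"rx": -41, "ry": 0, "rz": 0, "dx": 0, "dy": 0, "dz": 1, "claw": 0}])

```text
time: 5.0
ee_pos: [0.5772, -0.0718, 0.211]
tcp_rot: [[0.002, -0.851, 0.525], [0.0, 0.525, 0.851], [-1.0, -0.002, 0.001]]
contact_force: [6.4, -0.1, 1.6]
width: 0.0182
```

Run:
```python
from h import *
s=arm.observe();print(s['ee_pos'],s['contact_force'],s['wrist_torque'],s['width'],s['q'])
b=arm.camera("wrist")[60:330,100:440];cv2.imwrite("pics/w2.png",cv2.resize(b,None,fx=1.5,fy=1.5))
```

```text
[ 0.5772435  -0.07180778  0.21103298] [ 6.35512665 -0.10856099  1.6253798 ] [-0.28225988 -1.35155079  0.08317857] 0.018166936605906164 [ 0.59962113  0.55783671 -0.76294569  1.71279282  0.43614931  1.04628294
  0.70828148]
```

View pics/w2.png

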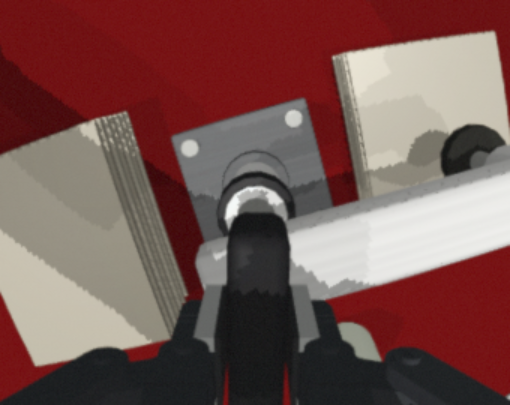

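The grip has turned about 71° with the bar held square in the pads, so the post is unlocked. The arm at right clears the fingers. I'll start sliding down.

Emit:
apply_moves(steps=[{"rx": 0, "ry": 0, "rz": 0, "dx": 2, "dy": -1, "dz": 1, "claw": 0}, {"rx": 0, "ry": 0, "rz": 0, "dx": 5, "dy": -1, "dz": 1, "claw": 0}, {"rx": 0, "ry": 0, "rz": 0, "dx": 8, "dy": -1, "dz": 1, "claw": 0}, {"rx": 0, "ry": 0, "rz": 0, "dx": 11, "dy": -1, "dz": 1, "claw": 0}, {"rx": 0, "ry": 0, "rz": 0, "dx": 14, "dy": -1, "dz": 1, "claw": 0}, {"rx": 0, "ry": 0, "rz": 0, "dx": 17, "dy": -1, "dz": 1, "claw": 0}, {"rx": 0, "ry": 0, "rz": 0, "dx": 20, "dy": -1, "dz": 1, "claw": 0}])

```text
time: 5.92
ee_pos: [0.5773, -0.0717, 0.1905]
tcp_rot: [[-0.001, -0.851, 0.526], [-0.0, 0.526, 0.851], [-1.0, 0.0, -0.001]]
contact_force: [1.3, -3.7, 3.4]
width: 0.0182
```

Run:
```python
from h import *
s=arm.observe();print(s['ee_pos'],s['contact_force'],s['wrist_torque'])
b=arm.camera("side")[160:330,170:340];cv2.imwrite("pics/s2.png",cv2.resize(b,None,fx=3,fy=3,interpolation=2))
```

```text
[ 0.57733191 -0.0717204   0.19047726] [ 1.33314928 -3.72834955  3.43745441] [-0.89083696 -0.42186553  0.00167934]
```

View pics/s2.png

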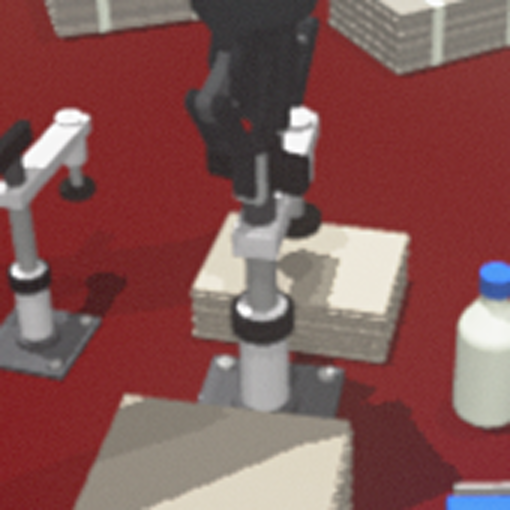

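The foot follows the slide and still hangs above the stack. Another 12 mm is safe given the 60 mm maximum, and after that I'll feel for contact in 3 mm calls.

Emit:
apply_moves(steps=[{"rx": 0, "ry": 0, "rz": 0, "dx": 3, "dy": -0.5, "dz": -0.5, "claw": 0}, {"rx": 0, "ry": 0, "rz": 0, "dx": 6, "dy": -0.5, "dz": -0.5, "claw": 0}, {"rx": 0, "ry": 0, "rz": 0, "dx": 9, "dy": -0.5, "dz": -0.5, "claw": 0}, {"rx": 0, "ry": 0, "rz": 0, "dx": 12, "dy": -0.5, "dz": -0.5, "claw": 0}])

```text
time: 6.48
ee_pos: [0.5774, -0.0718, 0.1785]
tcp_rot: [[-0.001, -0.851, 0.525], [0.0, 0.525, 0.851], [-1.0, 0.001, -0.0]]
contact_force: [-1.1, -1.7, 4.1]
width: 0.0183
```

Emit:
apply_moves(steps=[{"rx": 0, "ry": 0, "rz": 0, "dx": 1, "dy": 0, "dz": 0, "claw": 0}, {"rx": 0, "ry": 0, "rz": 0, "dx": 2, "dy": 0, "dz": 0, "claw": 0}, {"rx": 0, "ry": 0, "rz": 0, "dx": 3, "dy": 0, "dz": 0, "claw": 0}])

```text
time: 6.85
ee_pos: [0.5774, -0.0718, 0.1757]
tcp_rot: [[-0.001, -0.851, 0.525], [0.0, 0.525, 0.851], [-1.0, 0.001, -0.0]]
contact_force: [-0.7, -1.4, 4.3]
width: 0.018
```

Emit:
apply_moves(steps=[{"rx": 0, "ry": 0, "rz": 0, "dx": 1, "dy": 0, "dz": 0, "claw": 0}, {"rx": 0, "ry": 0, "rz": 0, "dx": 2, "dy": 0, "dz": 0, "claw": 0}, {"rx": 0, "ry": 0, "rz": 0, "dx": 3, "dy": 0, "dz": 0, "claw": 0}])

```text
time: 7.22
ee_pos: [0.5774, -0.0718, 0.1726]
tcp_rot: [[-0.001, -0.851, 0.525], [0.0, 0.525, 0.851], [-1.0, 0.001, -0.0]]
contact_force: [-1.9, -2.1, 3.3]
width: 0.0181
```

Emit:
apply_moves(steps=[{"rx": 0, "ry": 0, "rz": 0, "dx": 1, "dy": 0, "dz": 0, "claw": 0}, {"rx": 0, "ry": 0, "rz": 0, "dx": 2, "dy": 0, "dz": 0, "claw": 0}, {"rx": 0, "ry": 0, "rz": 0, "dx": 3, "dy": 0, "dz": 0, "claw": 0}])

```text
time: 7.6
ee_pos: [0.5774, -0.0718, 0.1696]
tcp_rot: [[-0.001, -0.851, 0.525], [0.0, 0.525, 0.851], [-1.0, 0.001, -0.0]]
contact_force: [-2.9, 0.2, 3.8]
width: 0.0183
```

Emit:
apply_moves(steps=[{"rx": 0, "ry": 0, "rz": 0, "dx": 1, "dy": 0, "dz": 0, "claw": 0}, {"rx": 0, "ry": 0, "rz": 0, "dx": 2, "dy": 0, "dz": 0, "claw": 0}, {"rx": 0, "ry": 0, "rz": 0, "dx": 3, "dy": 0, "dz": 0, "claw": 0}])

```text
time: 7.98
ee_pos: [0.5775, -0.0719, 0.1666]
tcp_rot: [[-0.001, -0.851, 0.526], [0.0, 0.526, 0.851], [-1.0, 0.001, -0.0]]
contact_force: [-3.1, 0.7, 3.6]
width: 0.0183
```

Emit:
apply_moves(steps=[{"rx": 0, "ry": 0, "rz": 0, "dx": 1, "dy": 0, "dz": 0, "claw": 0}, {"rx": 0, "ry": 0, "rz": 0, "dx": 2, "dy": 0, "dz": 0, "claw": 0}, {"rx": 0, "ry": 0, "rz": 0, "dx": 3, "dy": 0, "dz": 0, "claw": 0}])

```text
time: 8.35
ee_pos: [0.5775, -0.0719, 0.1636]
tcp_rot: [[-0.001, -0.851, 0.526], [0.0, 0.526, 0.851], [-1.0, 0.001, -0.0]]
contact_force: [-4.6, 1.4, 4.0]
width: 0.0179
```

Emit:
apply_moves(steps=[{"rx": 0, "ry": 0, "rz": 0, "dx": 1, "dy": 0.5, "dz": -0.5, "claw": 0}, {"rx": 0, "ry": 0, "rz": 0, "dx": 2, "dy": 0.5, "dz": -0.5, "claw": 0}, {"rx": 0, "ry": 0, "rz": 0, "dx": 3, "dy": 0.5, "dz": -0.5, "claw": 0}])

```text
time: 8.72
ee_pos: [0.5774, -0.0719, 0.1609]
tcp_rot: [[0.001, -0.851, 0.525], [0.0, 0.525, 0.851], [-1.0, -0.001, 0.001]]
contact_force: [-2.8, 2.5, 3.3]
width: 0.0181
```

Emit:
apply_moves(steps=[{"rx": 0, "ry": 0, "rz": 0, "dx": 1, "dy": 0, "dz": 0, "claw": 0}, {"rx": 0, "ry": 0, "rz": 0, "dx": 2, "dy": 0, "dz": 0, "claw": 0}, {"rx": 0, "ry": 0, "rz": 0, "dx": 2.5, "dy": 0, "dz": 0, "claw": 0}])

```text
time: 9.1
ee_pos: [0.5774, -0.0719, 0.1584]
tcp_rot: [[0.001, -0.851, 0.525], [0.0, 0.525, 0.851], [-1.0, -0.0, 0.001]]
contact_force: [-0.8, 3.2, 3.6]
width: 0.0182
```

Run:
```python
from h import *
b=arm.camera("side")[180:310,190:340];cv2.imwrite("pics/s3.png",cv2.resize(b,None,fx=4,fy=4,interpolation=2))
```

```text
(no output)
```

View pics/s3.png

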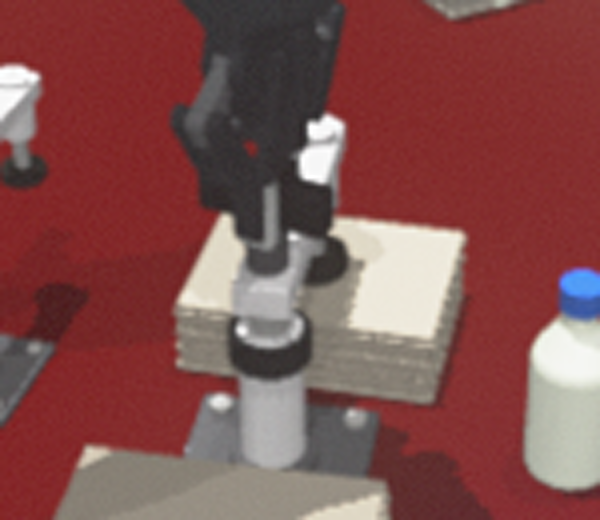

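The foot's underside at crop (320,283) is now just above the stack top with its shadow almost closed, so contact is near. I'll use finer steps.

Emit:
apply_moves(steps=[{"rx": 0, "ry": 0, "rz": 0, "dx": 1, "dy": 0, "dz": -0.5, "claw": 0}, {"rx": 0, "ry": 0, "rz": 0, "dx": 2, "dy": 0, "dz": -0.5, "claw": 0}, {"rx": 0, "ry": 0, "rz": 0, "dx": 2, "dy": 0, "dz": -0.5, "claw": 0}])

```text
time: 9.52
ee_pos: [0.5774, -0.0719, 0.1566]
tcp_rot: [[0.001, -0.851, 0.525], [0.001, 0.525, 0.851], [-1.0, -0.001, 0.001]]
contact_force: [0.9, 4.8, 4.6]
width: 0.0183
```

Emit:
apply_moves(steps=[{"rx": 0, "ry": 0, "rz": 0, "dx": 0.5, "dy": 0.5, "dz": 1, "claw": 0}, {"rx": 0, "ry": 0, "rz": 0, "dx": 1, "dy": 0.5, "dz": 1, "claw": 0}, {"rx": 0, "ry": 0, "rz": 0, "dx": 1, "dy": 0.5, "dz": 1, "claw": 0}])

```text
time: 9.9
ee_pos: [0.5774, -0.0719, 0.1559]
tcp_rot: [[0.001, -0.851, 0.526], [-0.001, 0.526, 0.851], [-1.0, -0.001, -0.0]]
contact_force: [-1.3, 1.6, 7.2]
width: 0.0182
```

Emit:
apply_moves(steps=[{"rx": 0, "ry": 0, "rz": 0, "dx": 0.5, "dy": 0, "dz": 0, "claw": 0}, {"rx": 0, "ry": 0, "rz": 0, "dx": 1, "dy": 0, "dz": 0, "claw": 0}, {"rx": 0, "ry": 0, "rz": 0, "dx": 1, "dy": 0, "dz": 0, "claw": 0}, {"rx": 0, "ry": 0, "rz": 0, "dx": 1, "dy": 0, "dz": 0, "claw": 0}])

```text
time: 10.4
ee_pos: [0.5774, -0.0719, 0.1552]
tcp_rot: [[0.001, -0.851, 0.526], [-0.001, 0.526, 0.851], [-1.0, -0.001, -0.0]]
contact_force: [-1.8, 2.6, 10.2]
width: 0.018
```

Emit:
apply_moves(steps=[{"rx": 0, "ry": 0, "rz": 0, "dx": 0.5, "dy": 0, "dz": 0, "claw": 0}, {"rx": 0, "ry": 0, "rz": 0, "dx": 1, "dy": 0, "dz": 0, "claw": 0}, {"rx": 0, "ry": 0, "rz": 0, "dx": 1, "dy": 0, "dz": 0, "claw": 0}, {"rx": 0, "ry": 0, "rz": 0, "dx": 1, "dy": 0, "dz": 0, "claw": 0}])

```text
time: 10.9
ee_pos: [0.5774, -0.0719, 0.1545]
tcp_rot: [[0.001, -0.851, 0.526], [-0.001, 0.526, 0.851], [-1.0, -0.002, -0.0]]
contact_force: [-3.4, 2.5, 13.1]
width: 0.0183
```

Emit:
apply_moves(steps=[{"rx": 8, "ry": 0, "rz": 0, "dx": 0, "dy": 0, "dz": 0, "claw": 0}, {"rx": 16, "ry": 0, "rz": 0, "dx": 0, "dy": 0, "dz": 0, "claw": 0}, {"rx": 22, "ry": 0, "rz": 0, "dx": 0, "dy": 0, "dz": 0, "claw": 0}, {"rx": 22, "ry": 0, "rz": 0, "dx": 0, "dy": 0, "dz": 0, "claw": 0}])

```text
time: 11.4
ee_pos: [0.5772, -0.0722, 0.1545]
tcp_rot: [[0.001, -0.591, 0.807], [-0.002, 0.807, 0.591], [-1.0, -0.002, -0.0]]
contact_force: [-3.5, 2.7, 13.7]
width: 0.0183
```

Emit:
apply_moves(steps=[{"rx": 8, "ry": 0, "rz": 0, "dx": 0, "dy": 0, "dz": 0, "claw": 0}, {"rx": 16, "ry": 0, "rz": 0, "dx": 0, "dy": 0, "dz": 0, "claw": 0}, {"rx": 24, "ry": 0, "rz": 0, "dx": 0, "dy": 0, "dz": 0, "claw": 0}, {"rx": 32, "ry": 0, "rz": 0, "dx": 0, "dy": 0, "dz": 0, "claw": 0}, {"rx": 40, "ry": 0, "rz": 0, "dx": 0, "dy": 0, "dz": 0, "claw": 0}, {"rx": 46, "ry": 0, "rz": 0, "dx": 0, "dy": 0, "dz": 0, "claw": 0}, {"rx": 49, "ry": 0, "rz": 0, "dx": 0, "dy": 0, "dz": 0, "claw": 0}, {"rx": 49, "ry": 0, "rz": 0, "dx": 0, "dy": 0, "dz": 0, "claw": 0}])

```text
time: 12.4
ee_pos: [0.5766, -0.0723, 0.1544]
tcp_rot: [[-0.001, 0.221, 0.975], [-0.002, 0.975, -0.221], [-1.0, -0.002, -0.0]]
contact_force: [-6.2, 2.5, 13.8]
width: 0.0184
```

```bash
python3 -c "
from cell import arm
s=arm.observe();print(s['ee_pos'],s['contact_force'],s['wrist_torque'],s['width'],s['tcp_rot'])"
```

```text
[ 0.57658285 -0.07230032  0.15442091] [-6.15273428  2.54790192 13.8288899 ] [ 0.48511217  1.11613303 -0.02148766] 0.0183892988619592 [[-6.00438931e-04  2.20945099e-01  9.75286062e-01]
 [-1.75379928e-03  9.75284505e-01 -2.20945826e-01]
 [-9.99998282e-01 -1.84312047e-03 -1.98105431e-04]]
```

Emit:
apply_moves(steps=[{"rx": 2, "ry": 0, "rz": 0, "dx": 0, "dy": 0, "dz": -0.5, "claw": 0}, {"rx": 4, "ry": 0, "rz": 0, "dx": 0, "dy": 0, "dz": -0.5, "claw": 0}, {"rx": 4, "ry": 0, "rz": 0, "dx": -0.3, "dy": 0, "dz": -0.5, "claw": 0}, {"rx": 4, "ry": 0, "rz": 0, "dx": -0.6, "dy": 0, "dz": -0.5, "claw": 0}, {"rx": 4, "ry": 0, "rz": 0, "dx": -0.6, "dy": 0, "dz": -0.5, "claw": 0}])

```text
time: 13.02
ee_pos: [0.5765, -0.0723, 0.1545]
tcp_rot: [[0.0, 0.287, 0.958], [-0.002, 0.958, -0.287], [-1.0, -0.001, 0.001]]
contact_force: [-3.1, 0.8, 8.0]
width: 0.018
```

```bash
python3 -c "
from cell import arm
s=arm.observe();print(s['ee_pos'],s['contact_force'],s['wrist_torque'],s['width'],s['tcp_rot'])"
```

```text
[ 0.57645928 -0.07226676  0.15454107] [-3.0711929   0.83709181  8.03137011] [0.41701735 0.50076284 0.25554609] 0.017971658678378258 [[ 1.57046469e-04  2.87199558e-01  9.57870758e-01]
 [-1.56295651e-03  9.57869671e-01 -2.87198975e-01]
 [-9.99998766e-01 -1.45200675e-03  5.99310466e-04]]
```

Emit:
apply_moves(steps=[{"rx": 0, "ry": 0, "rz": 0, "dx": -0.3, "dy": 0, "dz": -0.3, "claw": 0}, {"rx": 0, "ry": 0, "rz": 0, "dx": -0.6, "dy": 0, "dz": -0.3, "claw": 0}, {"rx": 0, "ry": 0, "rz": 0, "dx": -0.8, "dy": 0, "dz": -0.3, "claw": 0}, {"rx": 0, "ry": 0, "rz": 0, "dx": -0.8, "dy": 0, "dz": -0.3, "claw": 0}])

```text
time: 13.52
ee_pos: [0.5764, -0.0722, 0.1547]
tcp_rot: [[0.001, 0.288, 0.958], [-0.001, 0.958, -0.288], [-1.0, -0.001, 0.001]]
contact_force: [1.7, -0.4, 2.8]
width: 0.0182
```

Emit:
apply_moves(steps=[{"rx": 0, "ry": 0, "rz": 0, "dx": 0, "dy": 0, "dz": 0, "claw": 24}, {"rx": 0, "ry": 0, "rz": 0, "dx": 0, "dy": 0, "dz": 0, "claw": 36}, {"rx": 0, "ry": 0, "rz": 0, "dx": 0, "dy": 0, "dz": 0, "claw": 50}, {"rx": 0, "ry": 0, "rz": 0, "dx": 0, "dy": 0, "dz": 0, "claw": 50}, {"rx": 0, "ry": 0, "rz": 0, "dx": -20, "dy": 0, "dz": 0, "claw": 50}, {"rx": 0, "ry": 0, "rz": 0, "dx": -60, "dy": 0, "dz": 0, "claw": 50}, {"rx": 0, "ry": 0, "rz": 0, "dx": -100, "dy": 0, "dz": 0, "claw": 50}, {"rx": 0, "ry": 0, "rz": 0, "dx": -130, "dy": 0, "dz": 0, "claw": 50}])

```text
time: 14.52
ee_pos: [0.5763, -0.0713, 0.2865]
tcp_rot: [[0.001, 0.288, 0.958], [-0.0, 0.958, -0.288], [-1.0, 0.0, 0.001]]
contact_force: [0.4, 0.1, 0.6]
width: 0.0499
```

Run:
```python
from h import *
s=arm.observe();print(s['time'],s['ee_pos'],s['contact_force'],s['width'])
b=arm.camera("side")[180:310,190:340];w=arm.camera("wrist")
o=np.hstack([cv2.resize(b,(480,416),interpolation=2),cv2.resize(w[60:320,180:380],(320,416))])
cv2.imwrite("pics/f.png",o)
```

```text
14.525 [ 0.57634033 -0.07131835  0.28648706] [0.43218147 0.06378376 0.63622606] 0.04992266849266034
```

View pics/f.png

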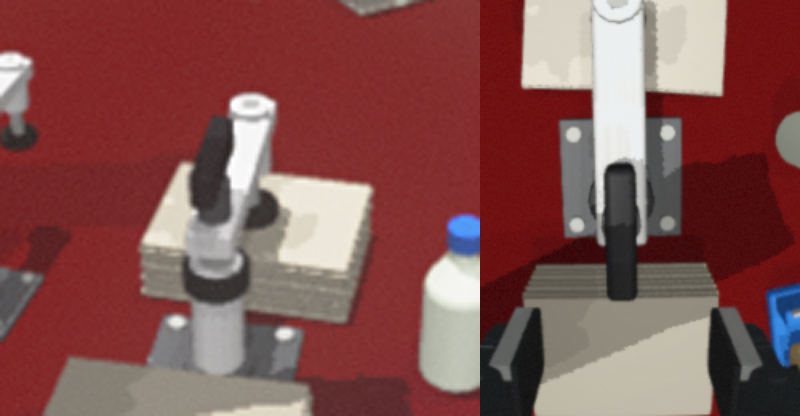

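The foot rests on the stack, the bar lies parallel to the arm, and the gripper is clear. I'll hand the job in.

Emit:
apply_moves(steps=[{"rx": 0, "ry": 0, "rz": 0, "dx": -10, "dy": 0, "dz": 0, "claw": 50}, {"rx": 0, "ry": 0, "rz": 0, "dx": -10, "dy": 0, "dz": 0, "claw": 50}, {"rx": 0, "ry": 0, "rz": 0, "dx": -10, "dy": 0, "dz": 0, "claw": 50}])

```text
time: 15.0
ee_pos: [0.5756, -0.0714, 0.2938]
tcp_rot: [[-0.001, 0.288, 0.958], [0.0, 0.958, -0.288], [-1.0, -0.0, -0.001]]
contact_force: [0.3, 0.3, -0.6]
width: 0.0499
```

```bash
python3 -c "
from h import *
a=arm.camera('side');b=cv2.imread('pics/side0.png')
d=cv2.absdiff(a,b).max(2);print('glue/tape region diff px',(d[240:410,310:370]>60).sum(),'thick',(d[300:370,190:290]>60).sum())
print(arm.observe()['contact_force'],arm.job_done())"
```

```text
glue/tape region diff px 0 thick 940
the job is handed in; nothing more can be done
[ 0.51766013 -0.60898832 -0.12497357] None
```

The stack under the foot is clamped and the job is handed in, at about 15 s of the 48 s allowed. No verdict was reported.

- **What I did:** I gripped the bar and turned it about 71° to unlock the post. I then slid it down about 56 mm and felt contact near TCP z = 0.156 m. I pressed about 1.5–2 mm further, turned the grip fully back, eased off the load, opened the fingers and backed away.
- **Force:** The wrist read about 13 N just before locking, against about 3.6 N while sliding free. That puts the foot at roughly 9–10 N. The bar rose about 0.3 mm as I unloaded it, which would cost at most about 1 N. I did not measure the force after letting go.
- **Grip:** It went about 4° past where it started, until the wrist felt a torque of about 0.26 Nm. The last picture shows the bar parallel to the arm.
- **Clearance:** The last picture shows the foot on the stack, and the wrist force was about zero with the gripper clear.
- **Bottle, dispenser and stacks:** The bottle and dispenser areas show no change between the first and last side pictures. The area around the thick stack does: 940 pixels changed. I think this is shadow from the robot, since nothing touched that stack, but I did not check further. The stack under the foot looked unmoved by eye only.
- **Start position:** The slide started about 17 mm down rather than at 0, judging from the side picture.

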